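# Park the saw, clear its offcuts into the press-and-turn waste keg and lock the lid

## Robot

A 6-joint arm with a two-finger parallel gripper is mounted at the origin on a cart in front of the work surface, level with it; the furniture and walls round the work are solid. World frame = base frame: x ahead of the robot, y to its left, z up, the work surface at z = 0. Lengths are in m, angles in rad, forces in N, time in s.
With the tool pointing down it reaches from about 0.35 to 0.775 m from the base axis. Payload 7.3 kg.
Tool frame: the origin (TCP) lies midway between the tips of the shut fingers; the grasp point (between the pads) lies 19 mm behind it; z points along the fingers, y is the line along which they close (so a half turn about z gives the same grasp; the last joint's range is limited). The gripper opens to 92 mm and grips with 3 to 60 N. Pads are 19 mm wide; open, the fingers measure 130 mm over their backs; the gripper's body (75 mm by 190 mm) begins 47 mm behind the grasp point.
Start: joints at [-1.289, 0.342, 1.524, -0, 1.275, -0.146], TCP at [0.218, -0.478, 0.227] pointing down, gripper open.
Joint ranges: [-2.53, 2.53], [-0.77, 2.02], [0.04, 2.7], [-1, 4.14], [0.28, 2.66], [-3.11, 3.11]. Speed limits (rad/s): [2.57, 2.57, 3.14, 3.14, 3.14, 3.14].

## Interface

Orientations are given as [roll, pitch, yaw] about the fixed x, y, z axes, in that order (R = Rz(yaw) Ry(pitch) Rx(roll)).
In Python, from station import read_state, grab_frame, close_job, boxes_of, tip_of gives the robot as it stands.
- The arm moves only by the tool send_rows, never from a script. Its argument "plan" is a list of rows, each a list of 3 entries, a list of its own where there are three numbers: the closure in counts, from 0 (fully open) to 255 (shut), then the shift along the world's x, y, z in cm, then the turn about the world's z in degrees. A call has 1 to 5 rows; each row shifts and turns the commanded pose from where the row before left it; what a row does not reach is not made up. A row lasts 1/12 s, in which the tool goes at most 41.7 mm and 7.16 degrees, less where a joint would pass 70% of its speed; a pose out of reach is approached as far as the arm can. A call is refused whole if a number of a shift passes 4.17 or a number of a turn 7.16, either way. A call with a gripper value outside its range is refused whole. The fingers move at their own pace and stop on an object; the grip force is fixed at half the most. Time passes only in rows, so rows that do not move let the fingers close. It gives the time, the measured TCP pose, the force, the opening and the grip force at its end, in the units of the state.
- read_state(): the state, without advancing time (a new reading comes with each control period).
- grab_frame(name): name is "side" or "top"; returns a dict with "pixels" (384x512x3 uint8, blue, green, red), "mtx" (3x3 intrinsics, pixels), "k1" (the pictures are not rectified: a ray, as slopes to the right and down, at radius r is drawn at 1 + k1 r^2 times it, then the intrinsics apply), "T" (4x4, takes a point from camera to world coordinates). Camera axes: x right, y down, z forward; pixel columns grow to the right and rows downward; lengths in m; the calibration is good to about 2 mm. A picture is of the moment at which its call begins. There is no depth.
- close_job(): hands the job in; it is judged then, once.
Trained networks look in a picture, given as the dict that the camera call returned (one of the last four; its "shot" number tells which), for a name from the list of things; names that differ only in an ending like _2 or _b are one class to them, and where a whole thing is asked for, a point or a joint stands for the part that bears it (a point fixed in the world has none). Each returns a list of dicts, best first, with "score" (0 to 1); they miss things now and then, are a little off and sometimes report something else, mostly with a low value. They report only what shows in the picture. A call takes as long as a camera call.
- boxes_of(name, picture): "at" ([x, y, z] in m, in world coordinates, good to about 4 mm: the middle of the surface that is visible of it).
- tip_of(name, picture): "at" ([x, y, z] in m, in world coordinates, good to about 4 mm: a listed point, or the origin of a listed thing).
The state is a dict: "time_s": time; "joint_pos": joint angles; "joint_velocities": joint speeds; "tau": joint torques, N m; "tcp_pos": TCP position; "eef_rot": TCP orientation; "contact_force": force on the tool from outside, world axes, zero at the start; "ft_torque": the same for the moment, N m; "grip_width": finger opening in m; "gripper_force": force on a finger pad.
Only numpy, scipy, OpenCV 4.12 (cv2) and the standard library are available. Lean on these libraries where they do the work, as an engineer would, in place of code of your own. Each camera call takes 0.05 s, during which the arm holds its last target. There are 200 camera calls.

## Task

The offcuts on the bed of the cut-off saw are oil-soaked waste and must be shut away in the safety keg. First push the saw head back against its rear stop; then take off the keg's press-and-turn lid (without wrenching it against its lock) and lay it right way up on the table, drop every offcut from the saw's bed into the keg, and put the lid back on and lock it. Leave the wood and tools that lie about on the table alone.

Things in the scene. Friction and masses are not known exactly. Their poses are not given: they have to be found in the camera images.
- saw_head (a joint): slide of the grey cut-off saw's head, in m: 0 = pulled fully forward over the bed (towards the robot), 0.150 = against its rear stop, parked behind the fence. It grows along the saw's own +x (away from the robot), has about 3 N of friction and stays where it is left
- saw_handle (a point): centre of the black hand bar of the saw head: a level round bar 28 mm thick along the saw's y, 165 mm above the table; 80 mm of it are free between the two arms that join it to the head behind it; there are 50 mm between bar and guard; below it there is only the saw bed, 120 mm lower. Axes as the saw's: x = the direction of sliding, to the rear
- saw: the fixed cut-off saw, origin on the table, x to its rear, y to its left. Its grey bed spans x -0.165 to 0.120, y +-0.110, top 30 mm above the table; a fence 28 mm high, 10 mm thick stands on it at x = 0.108. The waste offcuts lie on the bed, some under the head while that is forward. When parked, the hand bar is at x = 0.105, guard, blade and motor (65 mm and more above the table) behind x = 0.17
- keg: the white waste keg, fixed to the table; origin on the table below its centre, axes as keg_mouth. Outside 142 mm, foot plate 176 mm across; floor 19 mm above the table. A black sprung sealing ring of the mouth's width sits on the rim, its top 14 mm above the rim when the lid is off. Two bayonet lugs stick out of the neck at +x and -x
- keg_mouth (a point): centre of the keg's rim, 165 mm above the table; z up. The mouth is 119 mm wide, the floor inside 146 mm below the rim
- lid_grip (a point): centre of the straight grip bar (100 mm long along this point's x, 24 mm wide, 26 mm high) on top of the keg's black lid; 13 mm above the lid's flat top, 41 mm above its lower edge. Shut and locked, it is 29 mm above keg_mouth and the bar lies along the mouth's x axis (either way round, 3 degrees of play): tabs in the lid sit in pockets under the neck's lugs, pushed up by the ring (3 N)
- lid: the lid, 157 mm across, 54 mm high with its bar, 0.14 kg; origin at the centre of its lower edge, on which it lies flat. To open: press it 8 mm down (about 10 N; it meets the rim at 10 mm), keep pressing and turn it 45 to 110 degrees anticlockwise seen from above; let up, it rises 10 mm and lifts off (22 mm deep tapered plug, 2.5 mm clearance). Unpressed, it must not be forced round
- seal (a joint): travel of the sprung sealing ring, in m: -0.004 = free (lid off or merely laid on), 0 = lid locked, above 0.0065 = pressed far enough to turn, 0.010 = down on the rim. Spring 0.8 N per mm. To shut the lid: set it in with the bar 45 to 110 degrees anticlockwise of the locked direction, press till lid_grip is 20 to 22 mm above keg_mouth, turn clockwise to the end stop, let go: it springs up, locked
- offcut_1_mid (a point): waste offcut: pine board end, 42 x 70 x 19 mm (its x, y, z), lying flat; the point is its centre, y runs along its length
- offcut_2_mid (a point): waste offcut: pine board end, 42 x 70 x 19 mm (its x, y, z), lying flat; the point is its centre, y runs along its length
- offcut_3_mid (a point): waste offcut: batten end, 32 x 80 x 30 mm (its x, y, z); the point is its centre, y runs along its length
- offcut_4_mid (a point): waste offcut: plywood piece, 50 x 66 x 18 mm (its x, y, z), lying flat; the point is its centre, y runs along its length
- stock_piece: bystander: square beech piece, 30 x 115 x 30 mm, on the table behind the keg; origin under its centre
- sander: bystander: cork sanding block, 53 x 100 x 27 mm (x, y, z), on the table at the front between the saw and the keg; origin under its centre
- block: bystander: beech block, 58 x 98 x 52 mm (x, y, z), on the table left of the saw; origin under its centre
- practice: bystander: carved practice piece, 31 x 92 x 20 mm, on the table to the left behind the saw

How it is judged:
On the way, in this order (a step that is already met when the one before it is completed fails the run):
1. the saw head is parked against its rear stop (value of joint saw_head above 0.143 m), for 0.2 s.
2. the lid is off and lies right way up, clear of the keg (horizontal distance between lid_grip and keg_mouth above 0.12 m and height (world z) of lid_grip below 0.085 m and angle between lid_grip's own z axis and vertical below 0.3 rad), for 0.2 s.
3. every offcut is down inside the keg (horizontal distance between each of offcut_1_mid, offcut_2_mid, offcut_3_mid, offcut_4_mid and keg_mouth below 0.058 m and z of each of offcut_1_mid, offcut_2_mid, offcut_3_mid, offcut_4_mid in the frame of keg_mouth below -0.018 m), for 0.2 s.
At the end, for the whole second after the job is handed in: The saw head is within 10 mm of its rear stop; every offcut lies inside the keg, its centre at least 18 mm below the rim; the lid sits level on the keg, centred within 6 mm, grip point 26 to 31.5 mm above the rim and the bar within 0.2 rad of the locked direction, at rest (all of step 3 and value of joint saw_head above 0.14 m and horizontal distance between lid_grip and keg_mouth below 0.006 m and z of lid_grip in the frame of keg_mouth between 0.026 and 0.0315 m and angle between the x axis of lid_grip and the x axis of keg_mouth, either way round below 0.2 rad and angle between lid_grip's own z axis and vertical below 0.06 rad and linear speed of lid below 0.02 m/s); the robot touches nothing.
It fails at once if the lid is wrenched against its lock (over 120 N between lid and keg) instead of being pressed and turned (contact force between lid and keg above 120 N).
It fails at once if a bystander (stock_piece) is shifted by more than 3 cm (distance of stock_piece from where it was at the start of the episode above 0.03 m).
It fails at once if a bystander (sander) is shifted by more than 3 cm (distance of sander from where it was at the start of the episode above 0.03 m).
It fails at once if a bystander (block) is shifted by more than 3 cm (distance of block from where it was at the start of the episode above 0.03 m).
It fails at once if a bystander (practice) is shifted by more than 3 cm (distance of practice from where it was at the start of the episode above 0.03 m).
Of offcut_1, offcut_2, offcut_3, offcut_4 only 3 to 4 are there at a start; the rules pass over those that are not, and their reading is None.
At some moment in a run one of offcut_1, offcut_2, offcut_3, offcut_4 may be knocked a few centimetres aside while the robot is not near it.
Once in a run the grip may slacken for a moment while it holds something.
It also fails if it takes over 208 s, if anything falls off the work surface, if the arm or the gripper's body presses on something with over 40 N, if the wrist force passes 120 N, or if a joint passes its speed limit or range.

## Working session

There is one attempt and no reset: what is moved stays moved. The work goes in short steps, Python scripts to look and compute and a tool call to move; the robot and the scene stay as the last step left them, time stands still between calls to the robot, and variables do not carry over. Pictures are saved under pics/ and viewed, at most 14 in all, crops included, and the job is handed in when it is done.

Besides the shell and the picture viewer there is one more tool, called after "Request:" as name(argument=value, ...) on one line, values as JSON. send_rows: Moves the arm, as the interface text tells. Its arguments: {"type":"object","properties":{"plan":{"type":"array"}},"required":["plan"]}

```bash
mkdir -p pics; ls; cat > h.py <<'E'
import cv2,numpy as np
from station import *
def snap(n,f):
    p=grab_frame(n); cv2.imwrite('pics/'+f,p['pixels']); return p
def find(names,p):
    for n in names:
        for fn in (tip_of,boxes_of):
            try: r=fn(n,p)
            except Exception as e: print(n,fn.__name__,'ERR',str(e)[:80]); continue
            print(n,fn.__name__,[(np.round(d['at'],3).tolist(),round(d['score'],2),{k:np.round(v,3).tolist() for k,v in d.items() if k not in('at','score')}) for d in r[:5]])
def ray(p,u,v,z):
    K=np.array(p['mtx']);T=np.array(p['T'])
    d=cv2.undistortPoints(np.array([[[u,v]]],float),K,np.array([p['k1'],0,0,0,0.]))[0,0]
    r=T[:3,:3]@np.array([d[0],d[1],1]);o=T[:3,3]
    return o+r*(z-o[2])/r[2]
def proj(p,w):
    T=np.array(p['T']);c=T[:3,:3].T@(np.array(w)-T[:3,3]);s=c[:2]/c[2]
    s=s*(1+p['k1']*(s@s));K=np.array(p['mtx']);return (K@[s[0],s[1],1])[:2]
E
python3 - <<'E'
from h import *
t=snap('top','t0.png'); s=snap('side','s0.png')
N=['saw_handle','saw','keg','keg_mouth','lid_grip','offcut_1_mid','offcut_3_mid','offcut_4_mid','stock_piece','sander','block','practice']
print('TOP',np.array(t['T'])[:3,3]);find(N,t)
print('SIDE',np.array(s['T'])[:3,3]);find(N[:8],s)
print(read_state())
E
```

```text
pics
TOP [0.48754004 0.01350962 1.00477152]
saw_handle call [([0.53, 0.012, 0.166], 0.84, {})]
saw_handle call [([0.642, -0.0, 0.18], 0.89, {})]
saw call [([0.569, 0.012, -0.0], 0.67, {})]
saw call [([0.613, 0.009, 0.029], 0.94, {}), ([0.459, -0.034, 0.05], 0.59, {}), ([0.521, -0.194, 0.016], 0.2, {})]
keg call []
keg call [([0.521, -0.194, 0.016], 0.89, {})]
keg_mouth call []
keg_mouth call [([0.526, -0.19, 0.013], 0.58, {})]
lid_grip call [([0.535, -0.253, 0.195], 0.63, {})]
lid_grip call [([0.536, -0.249, 0.183], 0.97, {}), ([0.55, 0.242, 0.052], 0.7, {}), ([0.721, -0.158, 0.03], 0.63, {})]
offcut_1_mid call [([0.536, -0.034, 0.04], 0.65, {})]
offcut_1_mid call [([0.54, -0.054, 0.048], 0.59, {})]
offcut_3_mid call [([0.547, 0.066, 0.042], 0.48, {}), ([0.533, 0.012, 0.164], 0.38, {})]
offcut_3_mid call [([0.548, 0.086, 0.058], 0.45, {})]
offcut_4_mid call [([0.464, 0.082, 0.043], 0.66, {}), ([0.722, -0.156, 0.001], 0.24, {})]
offcut_4_mid call [([0.464, 0.08, 0.051], 0.6, {})]
stock_piece call [([0.722, -0.158, 0.001], 0.9, {}), ([0.455, -0.034, 0.043], 0.34, {})]
stock_piece call 
[... 1423 characters left out ...]
 {})]
{'time_s': 2.1, 'joint_pos': array([-1.28902093e+00,  3.42001725e-01,  1.52408511e+00, -1.45648044e-05,
        1.27541825e+00, -1.46014849e-01]), 'joint_velocities': array([-0.0019555 ,  0.00102579, -0.00022968,  0.0005794 ,  0.00090077,
       -0.00026979]), 'tau': array([ 1.83935736e-03, -4.31127155e+01, -2.44475967e+01,  7.19896588e-02,
        4.82711114e-02,  9.79634763e-06]), 'tcp_pos': array([ 0.2178167 , -0.47770429,  0.22674482]), 'eef_rot': array([3.14150805e+00, 2.65268467e-05, 4.27794484e-01]), 'contact_force': array([-0.6006074 , -0.29429577, -0.05125867]), 'ft_torque': array([-0.07269602,  0.00703192, -0.01469286]), 'gripper_force': 0.0, 'grip_width': 0.0917267269609404}
```

View pics/t0.png

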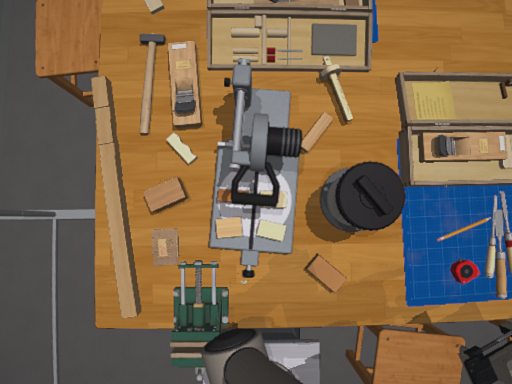

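View pics/s0.png

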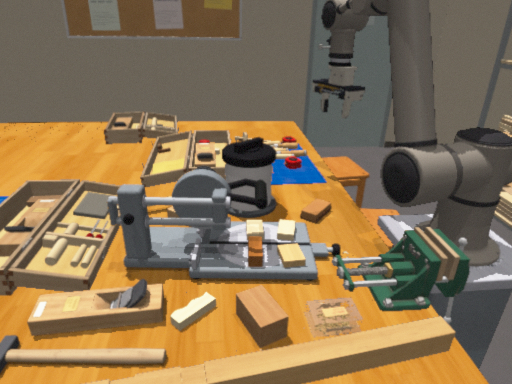

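```bash
python3 - <<'E'
from h import *
im=cv2.imread('pics/t0.png')[130:290,195:420]
cv2.imwrite('pics/c0.png',cv2.resize(im,None,fx=3.5,fy=3.5,interpolation=cv2.INTER_CUBIC))
E
```

```text
(no output)
```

View pics/c0.png

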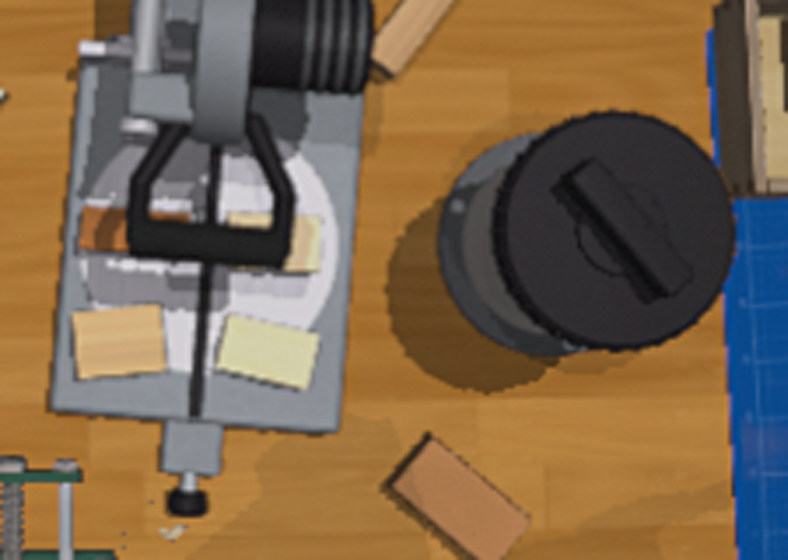

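```bash
python3 - <<'E'
from h import *
p=grab_frame('top')
c=lambda x,y,z:ray(p,195+(x+.5)/3.5-.5,130+(y+.5)/3.5-.5,z)
def A(a,b): d=b-a; return np.round(np.degrees(np.arctan2(d[1],d[0])),1), np.round(np.linalg.norm(d),3)
fl,fr,bl,br=[c(*q,.03) for q in((52,410),(338,430),(80,75),(362,95))]
print(fl,fr,A(fl,bl),A(fr,br),A(fl,fr))
a,b=[c(*q,.207) for q in ((565,186),(666,300))];print('bar',(a+b)/2,A(a,b))
a,b=[c(*q,.207) for q in ((592,158),(690,275))];print('bar',A(a,b))
a,b=[c(*q,.165) for q in ((132,245),(288,250))];print('handle',a,b,A(a,b))
Z={'o4':(.048,[(70,312),(162,305),(167,372),(78,380)]),'o2':(.049,[(230,315),(320,333),(305,390),(217,367)])}
for k,(z,q) in Z.items():
  w=[c(*i,z) for i in q];print(k,np.mean(w,0),[A(w[i],w[(i+1)%4]) for i in range(4)])
print('o1',c(318,245,.049)); print('o3', c(80,228,.06))
E
```

```text
[0.41529985 0.13206977 0.03      ] [ 0.39744474 -0.08311678  0.03      ] (np.float64(-5.2), np.float64(0.256)) (np.float64(-5.3), np.float64(0.255)) (np.float64(-94.7), np.float64(0.216))
bar [ 0.5267785  -0.24188727  0.207     ] (np.float64(-139.5), np.float64(0.095))
bar (np.float64(-141.1), np.float64(0.096))
handle [0.53187151 0.06256595 0.165     ] [ 0.52723136 -0.03922864  0.165     ] (np.float64(-92.6), np.float64(0.102))
o4 [0.4660557  0.07960202 0.048     ] [(np.float64(-86.4), np.float64(0.068)), (np.float64(-176.4), np.float64(0.05)), (np.float64(94.4), np.float64(0.066)), (np.float64(6.3), np.float64(0.051))]
o2 [ 0.45796139 -0.03045205  0.049     ] [(np.float64(-102.1), np.float64(0.068)), (np.float64(164.2), np.float64(0.044)), (np.float64(74.6), np.float64(0.067)), (np.float64(-14.9), np.float64(0.04))]
o1 [ 0.53612915 -0.06889375  0.049     ]
o3 [0.55044388 0.10685326 0.06      ]
```

Request:
send_rows(plan=[[255,[1.8,3.5,0],-2.1],[255,[1.8,3.5,0],-2.1],[255,[1.8,3.5,0],-2.1],[255,[1.8,3.5,0],-2.1],[255,[1.8,3.5,0],-2.1]])

```text
time_s: 2.57
tcp_pos: [0.3082, -0.3011, 0.2268]
eef_rot: [3.141, -0.0, 0.242]
contact_force: [0.1, 0.2, 0.5]
grip_width: 0.0631
gripper_force: 0.0
```

Request:
send_rows(plan=[[255,[1.8,3.5,0],-2.1],[255,[1.8,3.5,0],-2.1],[255,[1.8,3.5,0],-2.1],[255,[1.8,3.5,0],-2.1],[255,[1.8,3.5,0],-2.1]])

```text
time_s: 2.98
tcp_pos: [0.3983, -0.1259, 0.227]
eef_rot: [3.141, -0.001, 0.059]
contact_force: [0.7, -0.7, 0.7]
grip_width: 0.0297
gripper_force: 0.0
```

Request:
send_rows(plan=[[255,[1.8,3.5,0],-2.1],[255,[1.8,3.5,0],-2.1],[255,[1.8,3.5,0],-2.1],[255,[1.8,3.5,0],-2.1],[255,[0,0,0],0]])

```text
time_s: 3.4
tcp_pos: [0.4719, 0.0178, 0.2268]
eef_rot: [-3.139, -0.002, -0.082]
contact_force: [-1.0, 0.6, -0.6]
grip_width: 0.0008
gripper_force: 0.0
```

Request:
send_rows(plan=[[255,[0,0,-3],0],[255,[0,0,-3],0],[255,[0,0,-2.2],0],[255,[0,0,0],0]])

```text
time_s: 3.73
tcp_pos: [0.467, 0.0126, 0.141]
eef_rot: [-3.141, 0.008, -0.085]
contact_force: [-0.6, 0.1, 0.3]
grip_width: 0.0002
gripper_force: 0.0
```

Request:
send_rows(plan=[[255,[1.5,-0.13,0],0],[255,[1.0,-0.09,0],0],[255,[1,-0.09,0],0],[255,[1.5,-0.13,0],0],[255,[1.5,-0.13,0],0]])

```text
time_s: 4.15
tcp_pos: [0.5342, 0.0062, 0.146]
eef_rot: [3.141, 0.002, -0.085]
contact_force: [-5.9, -2.1, 2.0]
grip_width: 0.0009
gripper_force: 2.5
```

Request:
send_rows(plan=[[255,[2,-0.17,0],0],[255,[2,-0.17,0],0],[255,[2,-0.17,0],0],[255,[2,-0.17,0],0],[255,[1.5,-0.13,0],0]])

```text
time_s: 4.57
tcp_pos: [0.6303, -0.0028, 0.146]
eef_rot: [3.14, 0.001, -0.086]
contact_force: [-5.1, -3.2, 1.6]
grip_width: 0.0004
gripper_force: 2.5
```

Request:
send_rows(plan=[[255,[0.5,-0.05,0],0],[255,[0.5,-0.05,0],0],[255,[0,0,0],0]])

```text
time_s: 4.82
tcp_pos: [0.6403, -0.0027, 0.1455]
eef_rot: [-3.142, -0.001, -0.086]
contact_force: [-0.3, -0.1, -0.2]
grip_width: 0.0007
gripper_force: 0.0
```

Request:
send_rows(plan=[[255,[0.5,-0.05,0],0],[255,[0.5,-0.05,0],0],[255,[0.3,-0.03,0],0]])

```text
time_s: 5.07
tcp_pos: [0.6462, -0.003, 0.1454]
eef_rot: [3.141, 0.016, -0.085]
contact_force: [-39.3, 2.1, 23.2]
grip_width: 0.0007
gripper_force: 19.7
```

Request:
send_rows(plan=[[255,[0.2,-0.02,0],0],[255,[0.2,-0.02,0],0]])

```text
time_s: 5.23
tcp_pos: [0.6461, -0.003, 0.1454]
eef_rot: [3.141, 0.025, -0.085]
contact_force: [-50.7, 1.9, 29.1]
grip_width: 0.0004
gripper_force: 26.1
```

Request:
send_rows(plan=[[255,[-2,0.17,0],0],[255,[-2,0.17,0],0],[120,[0,0,4],0],[0,[0,0,4],0],[0,[0,0,4],0]])

```text
time_s: 5.65
tcp_pos: [0.616, -0.0005, 0.2662]
eef_rot: [-3.141, 0.001, -0.085]
contact_force: [0.9, 0.4, 0.0]
grip_width: 0.0162
gripper_force: 0.0
```

Request:
send_rows(plan=[[0,[0,-2.5,3],5],[0,[-1,-3,0],5],[0,[-1,-3,0],5],[0,[-1,-3,0],5],[0,[-1,-3,0],5]])

```text
time_s: 6.07
tcp_pos: [0.5765, -0.1468, 0.2955]
eef_rot: [3.14, -0.002, 0.356]
contact_force: [0.5, -0.2, -0.5]
grip_width: 0.0494
gripper_force: 0.0
```

Request:
send_rows(plan=[[0,[-1,-3,0],5],[0,[-1,-3,0],5],[0,[-1,-3,0],5],[0,[0,-2,0],5],[0,[0,0,0],0]])

```text
time_s: 6.48
tcp_pos: [0.5461, -0.2598, 0.2948]
eef_rot: [3.14, 0.001, 0.7]
contact_force: [-0.6, -0.3, 0.4]
grip_width: 0.0824
gripper_force: 0.0
```

```bash
python3 - <<'E'
from h import *
s=read_state();print(s['joint_pos'],s['tcp_pos'],s['eef_rot'])
t=snap('top','t1.png'); s=snap('side','s1.png')
N=['saw_handle','saw','keg','lid_grip','offcut_1_mid','offcut_3_mid','offcut_4_mid']
find(N,t);print();find(N,s)
im=cv2.imread('pics/t1.png')[130:290,195:420]
cv2.imwrite('pics/c1.png',cv2.resize(im,None,fx=3.5,fy=3.5,interpolation=cv2.INTER_CUBIC))
E
```

```text
[-5.70128454e-01  4.55059710e-01  1.16380051e+00 -1.16010822e-03
  1.52102795e+00  3.00790250e-01] [ 0.54609636 -0.25981288  0.29482179] [3.13962141e+00 6.01756944e-04 6.99933755e-01]
saw_handle call [([0.67, -0.004, 0.162], 0.57, {})]
saw_handle call [([0.457, -0.031, 0.049], 0.73, {}), ([0.774, -0.014, 0.181], 0.66, {})]
saw call [([0.568, 0.009, -0.004], 0.96, {})]
saw call [([0.658, 0.006, 0.031], 0.98, {})]
keg call []
keg call [([0.522, -0.192, 0.012], 0.97, {})]
lid_grip call [([0.535, -0.257, 0.197], 0.59, {})]
lid_grip call [([0.55, -0.226, 0.184], 0.74, {}), ([0.34, -0.175, 0.028], 0.67, {}), ([0.716, -0.153, 0.029], 0.55, {})]
offcut_1_mid call [([0.54, -0.032, 0.041], 0.86, {})]
offcut_1_mid call [([0.536, -0.036, 0.053], 0.67, {})]
offcut_3_mid call [([0.546, 0.065, 0.045], 0.76, {}), ([0.672, -0.004, 0.164], 0.51, {})]
offcut_3_mid call [([0.548, 0.063, 0.057], 0.63, {}), ([0.338, -0.174, 0.028], 0.36, {})]
offcut_4_mid call [([0.462, 0.082, 0.04], 0.73, {})]
offcut_4_mid call [([0.464, 0.082, 0.049], 0.7, {}), ([0.681, 0.21, 0.019], 0.45, {})]

saw_handle call [([0.67,
[... 226 characters left out ...]
.79, {})]
keg call [([0.534, -0.255, -0.0], 0.77, {})]
keg call [([0.54, -0.194, 0.064], 0.69, {})]
lid_grip call [([0.533, -0.253, 0.195], 0.76, {}), ([0.532, -0.255, -0.003], 0.73, {})]
lid_grip call [([0.536, -0.215, 0.179], 0.7, {}), ([0.679, 0.222, 0.018], 0.63, {})]
offcut_1_mid call [([0.538, -0.037, 0.04], 0.83, {}), ([0.682, 0.21, 0.002], 0.33, {}), ([0.534, -0.251, 0.195], 0.2, {})]
offcut_1_mid call [([0.539, -0.028, 0.049], 0.49, {})]
offcut_3_mid call [([0.546, 0.07, 0.047], 0.97, {})]
offcut_3_mid call [([0.548, 0.092, 0.06], 0.89, {}), ([0.724, -0.144, 0.025], 0.71, {})]
offcut_4_mid call [([0.468, 0.076, 0.039], 0.76, {})]
offcut_4_mid call [([0.466, 0.094, 0.046], 0.82, {})]
```

View pics/c1.png

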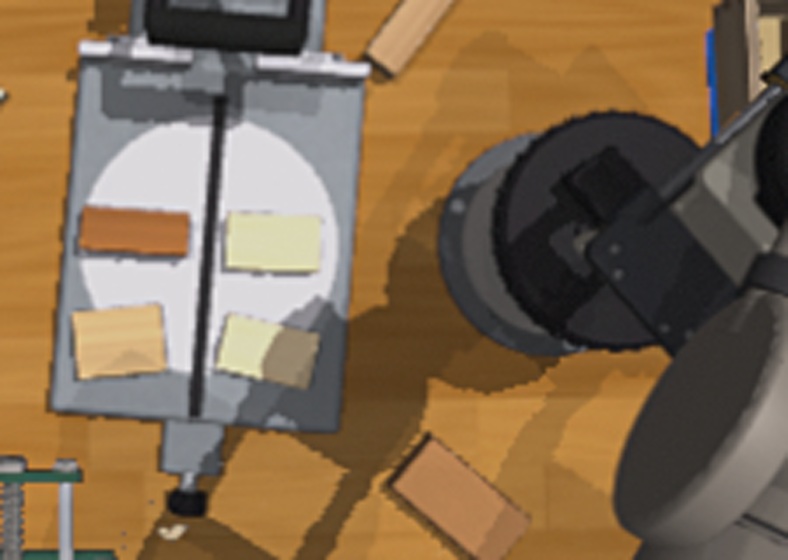

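Request:
send_rows(plan=[[0,[-1.15,0.6,-3],0],[0,[0,0,-3],0],[0,[0,0,-3],0],[0,[0,0,-1.8],0],[0,[0,0,0],0]])

```text
time_s: 8.4
tcp_pos: [0.5335, -0.2486, 0.1826]
eef_rot: [-3.135, 0.002, 0.7]
contact_force: [-0.2, -0.4, 0.2]
grip_width: 0.0914
gripper_force: 0.0
```

Request:
send_rows(plan=[[255,[0,0,0],0],[255,[0,0,0],0],[255,[0,0,0],0],[255,[0,0,0],0],[255,[0,0,0],0]])

```text
time_s: 8.82
tcp_pos: [0.5358, -0.2501, 0.1879]
eef_rot: [3.14, -0.001, 0.7]
contact_force: [-0.8, 0.4, -0.3]
grip_width: 0.0632
gripper_force: 0.0
```

Request:
send_rows(plan=[[255,[0,0,0],0],[255,[0,0,0],0],[255,[0,0,0],0],[255,[0,0,0],0],[255,[0,0,0],0]])

```text
time_s: 9.23
tcp_pos: [0.5354, -0.2498, 0.1867]
eef_rot: [3.141, -0.0, 0.7]
contact_force: [2.8, -1.3, -1.4]
grip_width: 0.0293
gripper_force: 1.1
```

Request:
send_rows(plan=[[255,[0,0,0],0],[255,[0,0,0],0],[255,[0,0,0],0]])

```text
time_s: 9.48
tcp_pos: [0.5356, -0.2502, 0.1867]
eef_rot: [3.141, -0.0, 0.7]
contact_force: [2.1, -2.2, -1.5]
grip_width: 0.0237
gripper_force: 30.0
```

Request:
send_rows(plan=[[255,[0,0,-0.3],0],[255,[0,0,-0.3],0],[255,[0,0,-0.25],0],[255,[0,0,0],0],[255,[0,0,0],0]])

```text
time_s: 9.9
tcp_pos: [0.5357, -0.2501, 0.1792]
eef_rot: [3.14, -0.0, 0.7]
contact_force: [-0.1, -1.4, 7.9]
grip_width: 0.024
gripper_force: 30.0
```

Request:
send_rows(plan=[[255,[0,0,-0.1],0],[255,[0,0,0],0],[255,[0,0,0],4],[255,[0,0,0],4],[255,[0,0,0],4]])

```text
time_s: 10.32
tcp_pos: [0.5362, -0.2502, 0.1786]
eef_rot: [3.138, -0.001, 0.912]
contact_force: [1.9, -0.7, 7.5]
grip_width: 0.0238
gripper_force: 30.0
```

Request:
send_rows(plan=[[255,[0,0,0],0]])

```text
time_s: 10.4
tcp_pos: [0.5361, -0.2501, 0.1786]
eef_rot: [3.138, -0.001, 0.913]
contact_force: [1.3, -0.3, 7.1]
grip_width: 0.0238
gripper_force: 30.0
```

Turns freely. Continue to about +65°.

Request:
send_rows(plan=[[255,[0,0,0],5],[255,[0,0,0],5],[255,[0,0,0],5],[255,[0,0,0],5],[255,[0,0,0],0]])

```text
time_s: 10.82
tcp_pos: [0.5356, -0.2498, 0.1784]
eef_rot: [3.14, 0.0, 1.263]
contact_force: [-0.1, -0.7, 7.5]
grip_width: 0.0237
gripper_force: 30.0
```

Request:
send_rows(plan=[[255,[0,0,0],5],[255,[0,0,0],5],[255,[0,0,0],5],[255,[0,0,0],5],[255,[0,0,0],0]])

```text
time_s: 11.23
tcp_pos: [0.5356, -0.2499, 0.1784]
eef_rot: [3.14, 0.001, 1.612]
contact_force: [-0.4, 0.2, 7.9]
grip_width: 0.0237
gripper_force: 30.0
```

Request:
send_rows(plan=[[255,[0,0,0],5],[255,[0,0,0],5],[255,[0,0,0],4],[255,[0,0,0],0],[255,[0,0,0],0]])

```text
time_s: 11.65
tcp_pos: [0.5356, -0.2498, 0.1783]
eef_rot: [3.14, 0.001, 1.853]
contact_force: [-0.3, -0.1, 8.3]
grip_width: 0.0237
gripper_force: 30.0
```

Request:
send_rows(plan=[[255,[0,0,0.5],0],[255,[0,0,0.5],0],[255,[0,0,1],0],[255,[0,0,2],0],[255,[0,0,2],0]])

```text
time_s: 12.07
tcp_pos: [0.5343, -0.2491, 0.2368]
eef_rot: [-3.139, -0.003, 1.852]
contact_force: [0.1, -0.3, -1.7]
grip_width: 0.0239
gripper_force: 29.9
```

Request:
send_rows(plan=[[255,[0,0,3],0],[255,[0,0,3],0],[255,[0,0,0],0]])

```text
time_s: 12.32
tcp_pos: [0.5366, -0.2504, 0.3035]
eef_rot: [3.135, 0.006, 1.852]
contact_force: [-0.4, -0.5, -1.0]
grip_width: 0.0238
gripper_force: 29.9
```

```bash
python3 - <<'E'
from h import *
p=grab_frame('top');s=snap('side','s2.png')
find(['lid_grip'],s)
im=cv2.imread('pics/t0.png')
def circ(c,r,z,col):
    q=np.array([proj(p,[c[0]+r*np.cos(a),c[1]+r*np.sin(a),z]) for a in np.linspace(0,6.283,60)])*2
    cv2.polylines(big,[np.int32(q)],True,col,1)
big=cv2.resize(im,None,fx=2,fy=2)
circ((.5345,-.2525),.088,.005,(0,255,0))
for c,col in(((.36,-.33),(0,0,255)),((.38,-.36),(255,0,255))): circ(c,.079,.002,col)
cv2.imwrite('pics/m0.png',big[250:768,400:1024])
for u,v in((345,275),(403,215),(405,325)): print(ray(p,u,v,0))
E
```

```text
lid_grip call [([0.538, -0.251, 0.308], 0.94, {})]
lid_grip call [([0.54, -0.202, 0.296], 0.65, {}), ([0.536, -0.029, 0.048], 0.24, {})]
[ 0.33100849 -0.23183744  0.        ]
[ 0.49155609 -0.39822856  0.        ]
[ 0.18988898 -0.39616699  0.        ]
```

View pics/m0.png

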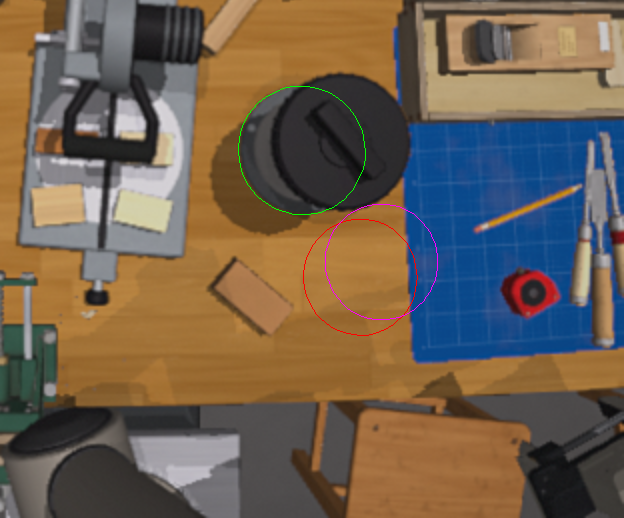

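Request:
send_rows(plan=[[255,[-2.9,-1.4,0],0],[255,[-2.9,-1.4,0],0],[255,[-2.9,-1.4,0],0],[255,[-2.9,-1.4,0],0],[255,[-2.9,-1.4,0],0]])

```text
time_s: 12.93
tcp_pos: [0.3884, -0.3194, 0.2953]
eef_rot: [-3.14, -0.004, 1.852]
contact_force: [0.5, 0.0, -0.8]
grip_width: 0.0236
gripper_force: 29.9
```

Request:
send_rows(plan=[[255,[-2.9,-1.4,0],0],[255,[0,0,0],0],[255,[0,0,-4],0],[255,[0,0,-4],0],[255,[0,0,-4],0]])

```text
time_s: 13.35
tcp_pos: [0.3608, -0.333, 0.1751]
eef_rot: [3.142, -0.001, 1.851]
contact_force: [0.4, 0.0, -1.2]
grip_width: 0.0239
gripper_force: 29.9
```

Request:
send_rows(plan=[[255,[0,0,-4],0],[255,[0,0,-4],0],[255,[0,0,-3],0],[255,[0,0,-2],0],[255,[0,0,0],0]])

```text
time_s: 13.77
tcp_pos: [0.3589, -0.3302, 0.0422]
eef_rot: [-3.138, -0.011, 1.852]
contact_force: [-1.0, 1.4, -2.0]
grip_width: 0.0239
gripper_force: 29.9
```

Request:
send_rows(plan=[[255,[0,0,-0.5],0],[255,[0,0,0],0],[255,[0,0,0],0]])

```text
time_s: 14.02
tcp_pos: [0.3619, -0.3343, 0.0432]
eef_rot: [3.141, 0.002, 1.852]
contact_force: [0.8, -0.2, -1.0]
grip_width: 0.0235
gripper_force: 29.9
```

Request:
send_rows(plan=[[255,[0,0,-0.4],0],[255,[0,0,-0.3],0],[255,[0,0,0],0],[255,[0,0,0],0]])

```text
time_s: 14.35
tcp_pos: [0.3616, -0.3343, 0.0358]
eef_rot: [3.141, 0.001, 1.852]
contact_force: [-0.3, -1.3, 0.9]
grip_width: 0.0239
gripper_force: 30.0
```

Request:
send_rows(plan=[[255,[0,0,-0.2],0],[255,[0,0,0],0],[255,[0,0,0],0]])

```text
time_s: 14.6
tcp_pos: [0.3617, -0.3342, 0.0349]
eef_rot: [3.141, 0.002, 1.852]
contact_force: [-3.0, 2.5, 15.0]
grip_width: 0.024
gripper_force: 30.0
```

Request:
send_rows(plan=[[80,[0,0,0],0],[80,[0,0,0],0],[80,[0,0,0],0],[80,[0,0,0],0],[80,[0,0,0],0]])

```text
time_s: 15.02
tcp_pos: [0.3612, -0.3337, 0.033]
eef_rot: [-3.142, -0.0, 1.852]
contact_force: [0.4, 0.1, -0.6]
grip_width: 0.0525
gripper_force: 0.0
```

Request:
send_rows(plan=[[80,[0,0,1],0],[80,[0,0,3],0],[80,[0,0,4],0],[80,[0,0,4],0],[80,[0,0,4],0]])

```text
time_s: 15.43
tcp_pos: [0.361, -0.3333, 0.1956]
eef_rot: [-3.142, -0.0, 1.852]
contact_force: [0.6, -1.2, -0.6]
grip_width: 0.0632
gripper_force: 0.0
```

```bash
cat >> h.py <<'E'
def cuts(p,f=None):
    im=p['pixels'];o=np.array([.569,.010]);a=np.radians(-5);X=np.array([np.cos(a),np.sin(a)]);Y=np.array([-X[1],X[0]])
    hsv=cv2.cvtColor(im,cv2.COLOR_BGR2HSV)
    poly=np.array([proj(p,[*(o+x*X+y*Y),.04]) for x,y in((-.163,-.108),(-.163,.108),(.09,.108),(.09,-.108))])
    m=np.zeros(im.shape[:2],np.uint8);cv2.fillPoly(m,[np.int32(poly)],255)
    m&=np.uint8(hsv[...,1]>45)*255
    m=cv2.morphologyEx(m,cv2.MORPH_OPEN,np.ones((3,3)))
    for c in cv2.findContours(m,cv2.RETR_EXTERNAL,cv2.CHAIN_APPROX_NONE)[0]:
        if cv2.contourArea(c)<60: continue
        col=cv2.mean(im,cv2.drawContours(np.zeros_like(m),[c],-1,255,-1))[:3]
        z=.06 if col[0]<90 else .049
        w=np.array([ray(p,*q[0],z)[:2] for q in c])
        (cx,cy),(l,h),ang=cv2.minAreaRect(np.float32(w*1000))
        if l>h: ang+=90   # short-side direction
        ang=(ang+90)%180-90
        print('cut',np.round([cx/1000,cy/1000],3),'short %.0f long %.0f'%(min(l,h),max(l,h)),'closing dir %.0f, tool yaw %.0f'%(ang,(ang+180)%180-90),'z',z,np.int32(col))
E
python3 - <<'E'
from h import *
t=snap('top','t3.png');cuts(t);find(['lid_grip','offcut_3_mid','offcut_1_mid','offcut_4_mid','sander'],t)
s=grab_frame('side');find(['lid_grip','keg_mouth','offcut_3_mid'],s);print(read_state()['tcp_pos'])
E
```

```text
cut [ 0.457 -0.03 ] short 40 long 67 closing dir -13, tool yaw 77 z 0.049 [171 210 213]
cut [0.466 0.08 ] short 50 long 67 closing dir 5, tool yaw -85 z 0.049 [127 175 208]
cut [ 0.537 -0.035] short 39 long 65 closing dir -1, tool yaw 89 z 0.049 [171 210 213]
cut [0.548 0.067] short 33 long 80 closing dir -5, tool yaw 85 z 0.06 [ 62 106 162]
lid_grip call [([0.363, -0.337, -0.004], 0.73, {}), ([0.362, -0.339, 0.044], 0.64, {})]
lid_grip call [([0.362, -0.326, 0.032], 0.74, {})]
offcut_3_mid call [([0.546, 0.064, 0.042], 0.8, {})]
offcut_3_mid call [([0.55, 0.063, 0.057], 0.86, {}), ([0.461, 0.079, 0.052], 0.42, {}), ([0.535, -0.263, 0.065], 0.21, {})]
offcut_1_mid call [([0.539, -0.035, 0.04], 0.65, {})]
offcut_1_mid call [([0.541, -0.035, 0.05], 0.58, {})]
offcut_4_mid call [([0.464, 0.08, 0.041], 0.55, {})]
offcut_4_mid call [([0.466, 0.079, 0.05], 0.96, {})]
sander call [([0.339, -0.176, 0.002], 0.94, {})]
sander call [([0.337, -0.174, 0.03], 0.97, {}), ([0.361, -0.325, 0.024], 0.41, {})]
lid_grip call [([0.368, -0.336, 0.042], 0.62, {})]
lid_grip call [([0.373, -0.298, 0.03], 0.6, {})]
keg_mouth call [([0.539, -0.253, 0.167], 0.63, {})]
keg_mouth call [([0.542, -0.194, 0.105], 0.8, {}), ([0.545, 0.091, 0.062], 0.73, {})]
offcut_3_mid call [([0.546, 0.07, 0.044], 0.96, {}), ([0.536, -0.037, 0.039], 0.23, {})]
offcut_3_mid call [([0.546, 0.091, 0.06], 0.88, {})]
[ 0.36134046 -0.33380556  0.19319275]
```

View pics/t3.png

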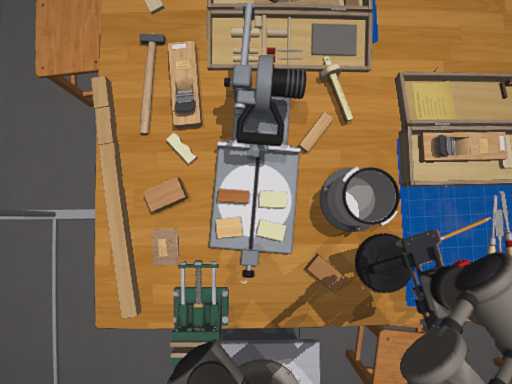

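Request:
send_rows(plan=[[85,[1.2,3.8,0],-3.6],[85,[1.2,3.8,0],-3.6],[85,[1.2,3.8,0],-3.6],[85,[1.2,3.8,0],-3.6],[85,[1.2,3.8,0],-3.6]])

```text
time_s: 16.75
tcp_pos: [0.4215, -0.1422, 0.1934]
eef_rot: [3.141, 0.0, 1.534]
contact_force: [0.6, 0.3, -0.4]
grip_width: 0.0611
gripper_force: 0.0
```

Request:
send_rows(plan=[[85,[1.2,3.8,0],-3.6],[85,[1.2,3.8,0],-3.6],[85,[1.2,3.8,-1],-3.6],[85,[0,0,-3],0],[85,[0,0,-3],0]])

```text
time_s: 17.17
tcp_pos: [0.4588, -0.0275, 0.1235]
eef_rot: [3.137, -0.0, 1.354]
contact_force: [0.4, -0.8, -0.5]
grip_width: 0.0613
gripper_force: 0.0
```

Request:
send_rows(plan=[[85,[0,0,-3],0],[85,[0,0,-2],0],[85,[0,0,-2],0],[85,[0,0,0],0],[85,[0,0,0],0]])

```text
time_s: 17.58
tcp_pos: [0.4569, -0.0297, 0.0529]
eef_rot: [-3.14, -0.0, 1.349]
contact_force: [0.3, -0.4, 0.5]
grip_width: 0.0613
gripper_force: 0.0
```

Request:
send_rows(plan=[[85,[0,0,-1.2],0],[85,[0,0,-0.6],0],[85,[0,0,0],0],[255,[0,0,0],0],[255,[0,0,0],0]])

```text
time_s: 18.0
tcp_pos: [0.4579, -0.0299, 0.0361]
eef_rot: [3.14, 0.0, 1.349]
contact_force: [0.3, -0.0, -0.4]
grip_width: 0.0526
gripper_force: 0.0
```

Request:
send_rows(plan=[[255,[0,0,0],0],[255,[0,0,0],0],[255,[0,0,0],0],[255,[0,0,0],0]])

```text
time_s: 18.33
tcp_pos: [0.4577, -0.0299, 0.0359]
eef_rot: [3.14, 0.0, 1.349]
contact_force: [-0.9, 0.5, 5.7]
grip_width: 0.0417
gripper_force: 29.9
```

Request:
send_rows(plan=[[255,[0,0,2],0],[255,[0,0,3],0],[255,[0,0,4],0],[255,[0,0,4],0],[255,[0,0,4],0]])

```text
time_s: 18.75
tcp_pos: [0.4567, -0.0296, 0.207]
eef_rot: [-3.141, -0.0, 1.349]
contact_force: [1.5, -0.3, -0.4]
grip_width: 0.0418
gripper_force: 29.9
```

Request:
send_rows(plan=[[255,[1.3,-3.7,0.5],0],[255,[1.3,-3.7,0],0],[255,[1.3,-3.7,0],0],[255,[1.3,-3.7,0],0],[255,[1.3,-3.7,0],0]])

```text
time_s: 19.17
tcp_pos: [0.5225, -0.2165, 0.2104]
eef_rot: [3.141, -0.0, 1.349]
contact_force: [1.2, 1.0, -0.0]
grip_width: 0.0414
gripper_force: 29.9
```

Request:
send_rows(plan=[[255,[1.3,-3.6,0],0],[255,[0,0,0],0],[255,[0,0,-2],0],[255,[0,0,-2],0],[255,[0,0,0],0]])

```text
time_s: 19.58
tcp_pos: [0.5332, -0.2497, 0.1661]
eef_rot: [-3.134, -0.003, 1.349]
contact_force: [-1.1, 0.6, -1.1]
grip_width: 0.042
gripper_force: 29.9
```

Request:
send_rows(plan=[[90,[0,0,0],0],[90,[0,0,0],0],[90,[0,0,0],0],[90,[0,0,0],0]])

```text
time_s: 19.92
tcp_pos: [0.5359, -0.2509, 0.1716]
eef_rot: [3.139, 0.001, 1.35]
contact_force: [-0.0, 0.2, -0.3]
grip_width: 0.0587
gripper_force: 0.0
```

Request:
send_rows(plan=[[90,[0,0,2],0],[90,[0,0,3],0],[90,[-1.3,3.7,0],0],[90,[-1.3,3.7,0],0],[90,[0,0,0],0]])

```text
time_s: 20.33
tcp_pos: [0.5073, -0.1716, 0.2215]
eef_rot: [-3.141, -0.002, 1.352]
contact_force: [1.0, -1.0, -0.9]
grip_width: 0.0596
gripper_force: 0.0
```

```bash
python3 - <<'E'
from h import *
t=snap('top','t4.png');cuts(t);find(['offcut_1_mid'],t)
print(read_state()['tcp_pos'])
E
```

```text
cut [0.466 0.08 ] short 50 long 67 closing dir 5, tool yaw -85 z 0.049 [129 179 212]
cut [ 0.537 -0.036] short 38 long 70 closing dir -4, tool yaw 86 z 0.049 [170 208 214]
cut [0.548 0.067] short 33 long 80 closing dir -5, tool yaw 85 z 0.06 [ 64 108 166]
offcut_1_mid call [([0.538, -0.036, 0.04], 0.81, {})]
offcut_1_mid call [([0.538, -0.033, 0.05], 0.78, {}), ([0.363, -0.334, 0.032], 0.64, {})]
[ 0.50980359 -0.17680063  0.22128883]
```

Request:
send_rows(plan=[[88,[0.7,3.55,0],2.3],[88,[0.7,3.55,0],2.3],[88,[0.75,3.55,0],2.3],[88,[0.75,3.55,-1],2.3],[88,[0,0,-3],0]])

```text
time_s: 20.9
tcp_pos: [0.5425, -0.0308, 0.1838]
eef_rot: [3.131, -0.001, 1.515]
contact_force: [0.8, -1.2, -0.2]
grip_width: 0.06
gripper_force: 0.0
```

Request:
send_rows(plan=[[88,[0,0,-4],0],[88,[0,0,-4],0],[88,[0,0,-3],0],[88,[0,0,-1.5],0],[88,[0,0,0],0]])

```text
time_s: 21.32
tcp_pos: [0.5366, -0.0353, 0.0514]
eef_rot: [-3.135, -0.001, 1.509]
contact_force: [-1.3, -1.2, -0.2]
grip_width: 0.0602
gripper_force: 0.0
```

Request:
send_rows(plan=[[88,[0,0,-1.2],0],[88,[0,0,-0.8],0],[88,[0,0,0],0],[255,[0,0,0],0],[255,[0,0,0],0]])

```text
time_s: 21.73
tcp_pos: [0.5391, -0.0351, 0.0362]
eef_rot: [3.14, 0.0, 1.51]
contact_force: [0.2, -0.0, 0.4]
grip_width: 0.0511
gripper_force: 0.0
```

Request:
send_rows(plan=[[255,[0,0,0],0],[255,[0,0,0],0],[255,[0,0,0],0],[255,[0,0,0],0]])

```text
time_s: 22.07
tcp_pos: [0.5389, -0.035, 0.0361]
eef_rot: [3.14, 0.0, 1.51]
contact_force: [-0.8, -0.7, 6.1]
grip_width: 0.0417
gripper_force: 30.0
```

Request:
send_rows(plan=[[255,[0,0,2],0],[255,[0,0,3],0],[255,[0,0,4],0],[255,[0,0,4],0],[255,[0,0,4],0]])

```text
time_s: 22.48
tcp_pos: [0.5377, -0.0346, 0.2069]
eef_rot: [-3.141, -0.0, 1.51]
contact_force: [1.0, 0.6, -0.4]
grip_width: 0.0418
gripper_force: 30.0
```

Request:
send_rows(plan=[[255,[0,-3.6,0.5],0],[255,[0,-3.6,0],0],[255,[-0.1,-3.6,0],0],[255,[-0.1,-3.6,0],0],[255,[-0.1,-3.6,0],0]])

```text
time_s: 22.9
tcp_pos: [0.5349, -0.2162, 0.2103]
eef_rot: [3.141, -0.0, 1.51]
contact_force: [0.7, -0.1, -0.1]
grip_width: 0.0419
gripper_force: 30.0
```

Request:
send_rows(plan=[[255,[0,-3.6,0],0],[255,[0,0,0],0],[255,[0,0,-2],0],[255,[0,0,-2],0],[255,[0,0,0],0]])

```text
time_s: 23.32
tcp_pos: [0.5332, -0.2495, 0.1663]
eef_rot: [-3.135, -0.004, 1.509]
contact_force: [0.1, 1.2, 0.1]
grip_width: 0.0416
gripper_force: 30.0
```

Request:
send_rows(plan=[[90,[0,0,0],0],[90,[0,0,0],0],[90,[0,0,0],0],[90,[0,0,0],0]])

```text
time_s: 23.65
tcp_pos: [0.5359, -0.2509, 0.1715]
eef_rot: [3.14, 0.001, 1.51]
contact_force: [0.5, 0.2, 0.0]
grip_width: 0.0586
gripper_force: 0.0
```

Request:
send_rows(plan=[[80,[0,0,2],0],[80,[0,0,3],0],[75,[-1,4,0],0],[75,[-1,4,0],0],[75,[0,0,0],0]])

```text
time_s: 24.07
tcp_pos: [0.5138, -0.1652, 0.2216]
eef_rot: [-3.142, -0.002, 1.513]
contact_force: [1.8, -0.1, 0.6]
grip_width: 0.0645
gripper_force: 0.0
```

```bash
python3 - <<'E'
from h import *
t=snap('top','t5.png');cuts(t);find(['offcut_1_mid'],t)
print(read_state()['tcp_pos'])
E
```

```text
cut [0.466 0.08 ] short 50 long 67 closing dir 5, tool yaw -85 z 0.049 [129 178 211]
cut [0.548 0.067] short 33 long 80 closing dir -5, tool yaw 85 z 0.06 [ 64 108 165]
offcut_1_mid call []
offcut_1_mid call []
[ 0.51579593 -0.17074097  0.22125675]
```

Request:
send_rows(plan=[[75,[-0.7,3.6,0],1.2],[75,[-0.7,3.6,0],1.2],[75,[-0.7,3.6,0],1.2],[75,[-0.7,3.6,0],1.2],[75,[-0.7,3.6,0],1.2]])

```text
time_s: 24.63
tcp_pos: [0.4807, 0.0095, 0.2204]
eef_rot: [3.141, 0.0, 1.614]
contact_force: [0.5, 0.3, -0.6]
grip_width: 0.0648
gripper_force: 0.0
```

Request:
send_rows(plan=[[75,[-0.7,3.6,0],1.2],[75,[-0.8,3.5,0],1.2],[75,[0,0,-4],0],[75,[0,0,-4],0],[75,[0,0,-4],0]])

```text
time_s: 25.05
tcp_pos: [0.4668, 0.0802, 0.0997]
eef_rot: [3.138, 0.001, 1.657]
contact_force: [0.4, 0.1, -0.5]
grip_width: 0.0648
gripper_force: 0.0
```

Request:
send_rows(plan=[[75,[0,0,-3],0],[75,[0,0,-1.5],0],[75,[0,0,0],0]])

```text
time_s: 25.3
tcp_pos: [0.464, 0.0793, 0.052]
eef_rot: [-3.135, -0.0, 1.655]
contact_force: [-0.8, -0.4, 0.2]
grip_width: 0.0649
gripper_force: 0.0
```

Request:
send_rows(plan=[[75,[0,0,-1.2],0],[75,[0,0,-0.8],0],[75,[0,0,0],0],[255,[0,0,0],0],[255,[0,0,0],0]])

```text
time_s: 25.72
tcp_pos: [0.4662, 0.08, 0.0361]
eef_rot: [3.14, 0.0, 1.656]
contact_force: [-0.1, -0.0, -0.8]
grip_width: 0.0556
gripper_force: 0.0
```

Request:
send_rows(plan=[[255,[0,0,0],0],[255,[0,0,0],0],[255,[0,0,0],0],[255,[0,0,0],0]])

```text
time_s: 26.05
tcp_pos: [0.466, 0.0801, 0.0361]
eef_rot: [3.14, 0.0, 1.657]
contact_force: [0.1, -0.6, 6.0]
grip_width: 0.0493
gripper_force: 30.0
```

Request:
send_rows(plan=[[255,[0,0,2],0],[255,[0,0,3],0],[255,[0,0,4],0],[255,[0,0,4],0],[255,[0,0,4.5],0]])

```text
out of range
```

Request:
send_rows(plan=[[255,[0,0,2],0],[255,[0,0,3.5],0],[255,[0,0,4],0],[255,[0,0,4],0],[255,[0,0,4],0]])

```text
time_s: 26.47
tcp_pos: [0.4647, 0.0803, 0.2122]
eef_rot: [-3.141, -0.0, 1.657]
contact_force: [1.6, -0.3, 0.4]
grip_width: 0.0496
gripper_force: 30.0
```

Request:
send_rows(plan=[[255,[0.8,-3.7,0],0],[255,[0.8,-3.7,0],0],[255,[0.8,-3.7,0],0],[255,[0.8,-3.7,0],0],[255,[0.8,-3.7,0],0]])

```text
time_s: 26.88
tcp_pos: [0.5052, -0.1064, 0.2105]
eef_rot: [3.141, 0.0, 1.657]
contact_force: [0.8, 0.1, 0.2]
grip_width: 0.0495
gripper_force: 30.0
```

Request:
send_rows(plan=[[255,[0.8,-3.7,0],0],[255,[0.8,-3.7,0],0],[255,[0.7,-3.6,0],0],[255,[0.6,-3.6,0],0],[255,[0,0,0],0]])

```text
time_s: 27.3
tcp_pos: [0.5344, -0.2569, 0.2096]
eef_rot: [3.141, 0.003, 1.652]
contact_force: [-0.4, 0.7, 0.2]
grip_width: 0.0497
gripper_force: 30.0
```

Request:
send_rows(plan=[[255,[0,0,-2],0],[255,[0,0,-2],0],[255,[0,0,0],0],[255,[0,0,0],0]])

```text
time_s: 27.63
tcp_pos: [0.5337, -0.25, 0.1695]
eef_rot: [-3.139, -0.002, 1.657]
contact_force: [-0.0, 0.8, 0.1]
grip_width: 0.0498
gripper_force: 30.0
```

Request:
send_rows(plan=[[72,[0,0,0],0],[72,[0,0,0],0],[72,[0,0,0],0],[72,[0,0,0],0]])

```text
time_s: 27.97
tcp_pos: [0.5347, -0.2508, 0.1713]
eef_rot: [3.14, 0.001, 1.657]
contact_force: [1.1, 0.0, -0.3]
grip_width: 0.0652
gripper_force: 0.0
```

Request:
send_rows(plan=[[85,[0,0,2],0],[95,[0,0,3],0],[110,[0,4,0],0],[110,[0,4,0],0],[110,[0,0,0],0]])

```text
time_s: 28.38
tcp_pos: [0.5343, -0.1652, 0.2215]
eef_rot: [3.14, -0.002, 1.66]
contact_force: [0.4, -0.5, -0.2]
grip_width: 0.0521
gripper_force: 0.0
```

```bash
python3 - <<'E'
from h import *
t=snap('top','t6.png');cuts(t);find(['offcut_3_mid','lid_grip'],t)
print(read_state()['tcp_pos'])
cv2.imwrite('pics/c6.png',cv2.resize(t['pixels'][150:310,200:440],None,fx=3,fy=3,interpolation=cv2.INTER_CUBIC))
E
```

```text
cut [0.548 0.067] short 33 long 80 closing dir -5, tool yaw 85 z 0.06 [ 64 108 165]
offcut_3_mid call [([0.545, 0.065, 0.045], 0.93, {}), ([0.67, -0.002, 0.164], 0.63, {}), ([0.722, -0.157, 0.0], 0.15, {})]
offcut_3_mid call [([0.681, 0.21, 0.019], 0.72, {})]
lid_grip call [([0.361, -0.338, 0.044], 0.7, {})]
lid_grip call [([0.384, -0.319, 0.028], 0.59, {})]
[ 0.53442367 -0.17167976  0.22034867]
```

View pics/c6.png

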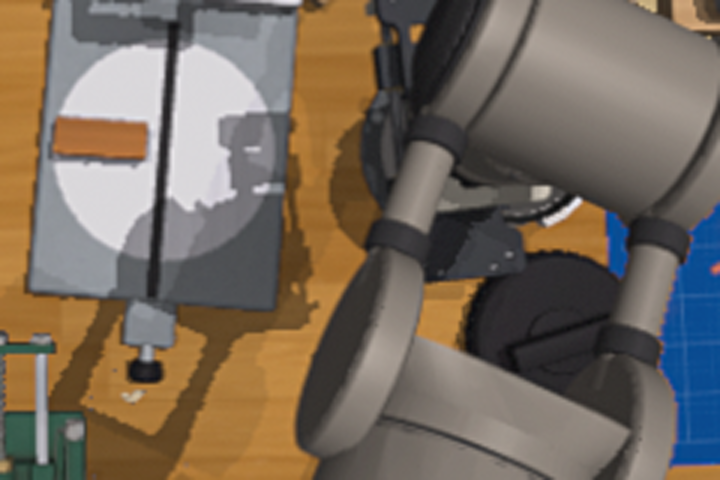

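Request:
send_rows(plan=[[110,[0.2,3.4,0],-1.5],[110,[0.2,3.4,0],-1.5],[110,[0.2,3.4,0],-1.5],[110,[0.2,3.4,0],-1.5],[110,[0.2,3.4,0],-1.5]])

```text
time_s: 29.05
tcp_pos: [0.5446, -0.0006, 0.2201]
eef_rot: [3.142, 0.0, 1.522]
contact_force: [1.0, -0.4, 0.5]
grip_width: 0.0521
gripper_force: 0.0
```

Request:
send_rows(plan=[[110,[0.2,3.4,0],-1.5],[110,[0.1,3.4,0],-1],[110,[0,0,-4],0],[110,[0,0,-4],0],[110,[0,0,-4],0]])

```text
time_s: 29.47
tcp_pos: [0.5481, 0.067, 0.0993]
eef_rot: [3.139, 0.0, 1.482]
contact_force: [1.2, 0.2, -0.6]
grip_width: 0.0521
gripper_force: 0.0
```

Request:
send_rows(plan=[[110,[0,0,-3],0],[110,[0,0,-1.5],0],[110,[0,0,0],0]])

```text
time_s: 29.72
tcp_pos: [0.5451, 0.0661, 0.0512]
eef_rot: [-3.134, 0.001, 1.48]
contact_force: [-0.4, -0.9, 0.4]
grip_width: 0.0523
gripper_force: 0.0
```

Request:
send_rows(plan=[[110,[0,0,-1.2],0],[110,[0,0,-0.6],0],[110,[0,0,0],0],[255,[0,0,0],0],[255,[0,0,0],0]])

```text
time_s: 30.13
tcp_pos: [0.5481, 0.067, 0.0383]
eef_rot: [3.14, -0.0, 1.482]
contact_force: [0.2, -0.4, 0.4]
grip_width: 0.0428
gripper_force: 0.0
```

Request:
send_rows(plan=[[255,[0,0,0],0],[255,[0,0,0],0],[255,[0,0,0],0],[255,[0,0,0],0],[255,[0,0,0],0]])

```text
time_s: 30.55
tcp_pos: [0.5478, 0.0672, 0.0381]
eef_rot: [3.14, 0.0, 1.482]
contact_force: [-0.2, -0.4, 6.5]
grip_width: 0.032
gripper_force: 30.0
```

Request:
send_rows(plan=[[255,[0,0,2],0],[255,[0,0,3.5],0],[255,[0,0,4],0],[255,[0,0,4],0],[255,[0,0,4],0]])

```text
time_s: 30.97
tcp_pos: [0.5467, 0.0673, 0.2139]
eef_rot: [-3.141, 0.0, 1.482]
contact_force: [1.7, -0.3, -0.7]
grip_width: 0.0316
gripper_force: 30.0
```

Request:
send_rows(plan=[[255,[-0.1,-3.5,0],0],[255,[-0.1,-3.5,0],0],[255,[-0.1,-3.5,0],0],[255,[-0.1,-3.5,0],0],[255,[-0.1,-3.5,0],0]])

```text
time_s: 31.38
tcp_pos: [0.5419, -0.1091, 0.2122]
eef_rot: [-3.142, -0.0, 1.482]
contact_force: [1.2, -0.5, -1.6]
grip_width: 0.0317
gripper_force: 30.0
```

Request:
send_rows(plan=[[255,[-0.2,-3.6,0],0],[255,[-0.2,-3.6,0],0],[255,[-0.2,-3.6,0],0],[255,[-0.1,-3.5,0],0],[255,[0,0,0],0]])

```text
time_s: 31.8
tcp_pos: [0.5344, -0.2568, 0.2116]
eef_rot: [-3.142, 0.003, 1.477]
contact_force: [-1.4, 0.6, 0.0]
grip_width: 0.0318
gripper_force: 30.0
```

Request:
send_rows(plan=[[255,[0,0,-2],0],[255,[0,0,-2],0],[255,[0,0,0],0],[255,[0,0,0],0]])

```text
time_s: 32.13
tcp_pos: [0.5347, -0.2501, 0.1714]
eef_rot: [-3.139, -0.001, 1.482]
contact_force: [0.1, 0.8, -0.2]
grip_width: 0.0316
gripper_force: 30.0
```

Request:
send_rows(plan=[[110,[0,0,0],0],[110,[0,0,0],0],[110,[0,0,0],0],[110,[0,0,0],0]])

```text
time_s: 32.47
tcp_pos: [0.5358, -0.2508, 0.1733]
eef_rot: [3.14, 0.001, 1.482]
contact_force: [0.5, 0.5, -0.5]
grip_width: 0.0511
gripper_force: 0.0
```

Request:
send_rows(plan=[[110,[0,0,2],0],[110,[0,0,3],0],[95,[-3,-1.4,0],3],[85,[-3,-1.4,0],3],[85,[-3,-1.4,0],3]])

```text
time_s: 32.88
tcp_pos: [0.4447, -0.293, 0.2231]
eef_rot: [3.14, 0.002, 1.643]
contact_force: [0.1, -0.3, -0.1]
grip_width: 0.0609
gripper_force: 0.0
```

Request:
send_rows(plan=[[85,[-3,-1.4,0],3],[85,[-3,-1.4,0],3],[85,[-2.3,-1.3,0],3],[85,[0,0,0],3],[85,[0,0,0],0]])

```text
time_s: 33.3
tcp_pos: [0.3614, -0.3346, 0.223]
eef_rot: [3.141, 0.001, 1.848]
contact_force: [0.7, 0.2, -0.4]
grip_width: 0.0613
gripper_force: 0.0
```

```bash
python3 - <<'E'
from h import *
t=snap('top','t7.png');s=grab_frame('side');cuts(t);find(['offcut_3_mid','offcut_1_mid','offcut_4_mid'],t);find(['lid_grip','keg_mouth'],t);find(['lid_grip','keg_mouth'],s)
st=read_state();print(st['tcp_pos'],st['eef_rot'],st['joint_pos'])
cv2.imwrite('pics/c7.png',cv2.resize(t['pixels'][150:310,280:480],None,fx=3.5,fy=3.5,interpolation=cv2.INTER_CUBIC))
E
```

```text
offcut_3_mid call [([0.552, -0.256, 0.088], 0.95, {})]
offcut_3_mid call []
offcut_1_mid call [([0.723, -0.158, 0.0], 0.65, {}), ([0.543, -0.249, 0.052], 0.49, {})]
offcut_1_mid call []
offcut_4_mid call [([0.553, -0.252, 0.067], 0.57, {})]
offcut_4_mid call []
lid_grip call [([0.362, -0.34, 0.042], 0.74, {})]
lid_grip call [([0.366, -0.328, 0.032], 0.74, {})]
keg_mouth call [([0.54, -0.254, 0.161], 0.87, {}), ([0.337, -0.179, -0.0], 0.32, {})]
keg_mouth call [([0.53, -0.251, 0.101], 0.68, {}), ([0.68, 0.207, 0.022], 0.17, {})]
lid_grip call [([0.365, -0.335, 0.044], 0.74, {})]
lid_grip call [([0.374, -0.298, 0.029], 0.92, {})]
keg_mouth call [([0.537, -0.254, 0.165], 0.67, {})]
keg_mouth call [([0.542, -0.197, 0.107], 0.87, {})]
[ 0.36234303 -0.33380433  0.22223459] [ 3.14153232e+00 -3.08325753e-06  1.84847098e+00] [-9.00166750e-01  2.86782451e-01  1.61725136e+00  6.02329923e-05
  1.23753858e+00 -1.17786111e+00]
```

View pics/c7.png

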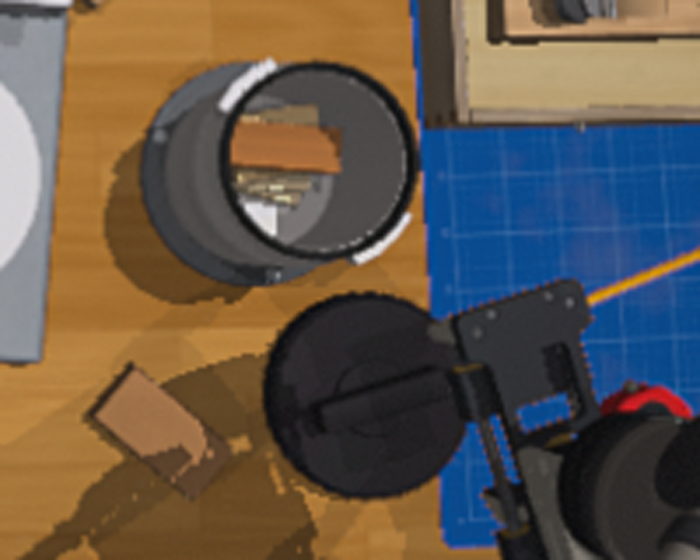

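Request:
send_rows(plan=[[85,[0,0,-4],0],[85,[0,0,-4],0],[85,[0,0,-4],0],[85,[0,0,-3],0],[85,[0,0,-2],0]])

```text
time_s: 34.52
tcp_pos: [0.3612, -0.3325, 0.0493]
eef_rot: [-3.14, -0.004, 1.848]
contact_force: [-0.1, -0.0, -0.6]
grip_width: 0.0612
gripper_force: 0.0
```

Request:
send_rows(plan=[[85,[0,0,0],0],[85,[0,0,-1],0],[85,[0,0,-0.6],0],[85,[0,0,0],0],[85,[0,0,0],0]])

```text
time_s: 34.93
tcp_pos: [0.3627, -0.3342, 0.037]
eef_rot: [3.141, 0.001, 1.849]
contact_force: [-0.6, -0.1, -0.6]
grip_width: 0.0613
gripper_force: 0.0
```

Request:
send_rows(plan=[[255,[0,0,0],0],[255,[0,0,0],0],[255,[0,0,0],0],[255,[0,0,0],0],[255,[0,0,0],0]])

```text
time_s: 35.35
tcp_pos: [0.3624, -0.3339, 0.0365]
eef_rot: [3.141, 0.0, 1.849]
contact_force: [0.4, 0.1, -0.3]
grip_width: 0.032
gripper_force: 0.0
```

Request:
send_rows(plan=[[255,[0,0,0],0],[255,[0,0,0],0],[255,[0,0,0],0],[255,[0,0,0],0],[255,[0,0,0],0]])

```text
time_s: 35.77
tcp_pos: [0.3624, -0.3338, 0.0363]
eef_rot: [3.141, 0.0, 1.849]
contact_force: [-0.9, -0.1, 1.0]
grip_width: 0.0237
gripper_force: 29.9
```

Request:
send_rows(plan=[[255,[0,0,2],0],[255,[0,0,4],0],[255,[0,0,4],0],[255,[0,0,4],0],[255,[0,0,4],0]])

```text
time_s: 36.18
tcp_pos: [0.3619, -0.3332, 0.2178]
eef_rot: [-3.141, -0.001, 1.848]
contact_force: [1.3, -1.3, -1.7]
grip_width: 0.0236
gripper_force: 29.9
```

Request:
send_rows(plan=[[255,[0,0,4],0],[255,[2.9,1.4,1],0],[255,[2.9,1.4,0],0],[255,[2.9,1.4,0],0],[255,[2.9,1.4,0],0]])

```text
time_s: 36.6
tcp_pos: [0.4792, -0.277, 0.2663]
eef_rot: [3.142, 0.0, 1.848]
contact_force: [0.7, -0.6, -1.1]
grip_width: 0.0235
gripper_force: 29.9
```

Request:
send_rows(plan=[[255,[2.9,1.4,0],0],[255,[2.9,1.4,0],0],[255,[0,0,0],0],[255,[0,0,0],0],[255,[0,0,0],0]])

```text
time_s: 37.02
tcp_pos: [0.5357, -0.2497, 0.2655]
eef_rot: [-3.14, -0.001, 1.849]
contact_force: [-0.2, -0.3, -1.8]
grip_width: 0.0241
gripper_force: 29.9
```

```bash
python3 - <<'E'
from h import *
t=snap('top','t8.png');s=snap('side','s8.png');find(['lid_grip'],t);find(['lid_grip','keg_mouth','keg'],s)
st=read_state();print(st['tcp_pos'],st['eef_rot'],st['grip_width'])
cv2.imwrite('pics/d8.png',cv2.resize(s['pixels'][60:230,160:360],None,fx=3,fy=3,interpolation=cv2.INTER_CUBIC))
E
```

```text
lid_grip call [([0.536, -0.256, 0.274], 0.82, {})]
lid_grip call [([0.532, -0.218, 0.257], 0.67, {})]
lid_grip call [([0.538, -0.25, 0.273], 0.59, {})]
lid_grip call [([0.54, -0.202, 0.258], 0.92, {})]
keg_mouth call [([0.538, -0.252, 0.17], 0.93, {}), ([0.536, -0.253, 0.273], 0.19, {})]
keg_mouth call [([0.54, -0.194, 0.106], 0.92, {}), ([0.532, -0.23, 0.177], 0.56, {})]
keg call [([0.532, -0.254, -0.003], 0.73, {})]
keg call [([0.535, -0.196, 0.1], 0.64, {})]
[ 0.53614443 -0.25001888  0.26637485] [3.14135602e+00 1.49628286e-04 1.84805823e+00] 0.02376291934977387
```

View pics/d8.png

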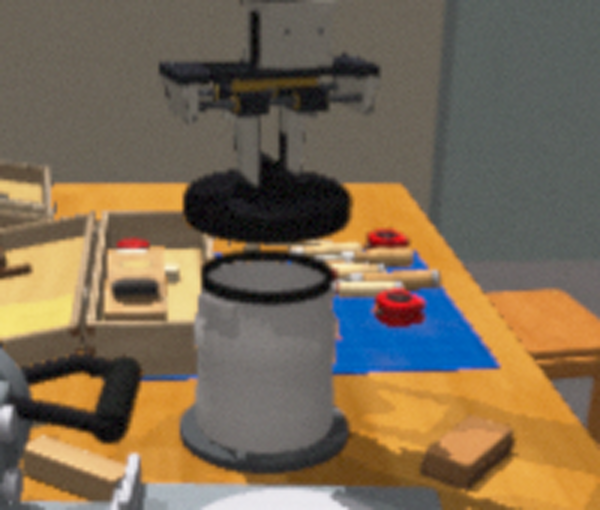

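Request:
send_rows(plan=[[255,[0,0,-3],0],[255,[0,0,-2],0],[255,[0,0,0],0],[255,[0,0,-0.8],0],[255,[0,0,0],0]])

```text
time_s: 37.93
tcp_pos: [0.5364, -0.2498, 0.208]
eef_rot: [-3.142, -0.0, 1.848]
contact_force: [-0.2, -0.8, -1.3]
grip_width: 0.0238
gripper_force: 29.9
```

Request:
send_rows(plan=[[255,[0,0,-0.6],0],[255,[0,0,-0.5],0],[255,[0,0,0],0],[255,[0,0,0],0]])

```text
time_s: 38.27
tcp_pos: [0.5363, -0.2498, 0.1973]
eef_rot: [3.142, 0.0, 1.848]
contact_force: [-0.1, -0.4, -0.7]
grip_width: 0.0238
gripper_force: 29.9
```

Request:
send_rows(plan=[[255,[0,0,-0.4],0],[255,[0,0,-0.4],0],[255,[0,0,-0.2],0],[255,[0,0,0],0],[255,[0,0,0],0]])

```text
time_s: 38.68
tcp_pos: [0.5367, -0.2501, 0.1877]
eef_rot: [3.141, 0.001, 1.848]
contact_force: [0.4, -1.2, 1.8]
grip_width: 0.0235
gripper_force: 29.9
```

Request:
send_rows(plan=[[255,[0,0,-0.3],0],[255,[0,0,-0.2],0],[255,[0,0,0],0],[255,[0,0,0],0]])

```text
time_s: 39.02
tcp_pos: [0.5366, -0.2503, 0.1827]
eef_rot: [3.141, 0.001, 1.848]
contact_force: [0.4, -2.3, 5.4]
grip_width: 0.0238
gripper_force: 30.0
```

Request:
send_rows(plan=[[255,[0,0,-0.2],0],[255,[0,0,-0.15],0],[255,[0,0,0],0],[255,[0,0,0],0]])

```text
time_s: 39.35
tcp_pos: [0.5366, -0.2503, 0.1796]
eef_rot: [3.141, 0.002, 1.848]
contact_force: [-0.6, -2.0, 8.5]
grip_width: 0.0241
gripper_force: 30.0
```

Request:
send_rows(plan=[[255,[0,0,0],-4],[255,[0,0,0],-4],[255,[0,0,0],-4],[255,[0,0,0],-4],[255,[0,0,0],0]])

```text
time_s: 39.77
tcp_pos: [0.5368, -0.2497, 0.1797]
eef_rot: [3.14, 0.001, 1.566]
contact_force: [0.5, -0.8, 7.3]
grip_width: 0.0234
gripper_force: 30.0
```

Request:
send_rows(plan=[[255,[0,0,0],-4],[255,[0,0,0],-4],[255,[0,0,0],-4],[255,[0,0,0],0]])

```text
time_s: 40.1
tcp_pos: [0.5369, -0.2498, 0.1798]
eef_rot: [3.139, 0.0, 1.357]
contact_force: [1.2, -0.7, 7.5]
grip_width: 0.0238
gripper_force: 30.0
```

```bash
python3 -c "
from h import *
s=read_state();print(s['ft_torque'],s['eef_rot'],s['contact_force'])"
```

```text
[ 0.05363791 -0.26119361 -0.11082474] [3.13943447e+00 4.21947762e-04 1.35650811e+00] [ 1.16834335 -0.71814069  7.53125537]
```

Request:
send_rows(plan=[[255,[0,0,-0.05],-4],[255,[0,0,0],-4],[255,[0,0,0],-4],[255,[0,0,0],-4],[255,[0,0,0],0]])

```text
time_s: 40.52
tcp_pos: [0.537, -0.2501, 0.1794]
eef_rot: [3.139, 0.0, 1.077]
contact_force: [0.4, -2.0, 8.5]
grip_width: 0.0239
gripper_force: 30.0
```

Request:
send_rows(plan=[[255,[0,0,0],-4],[255,[0,0,0],-4],[255,[0,0,0],-4],[255,[0,0,0],-4],[255,[0,0,0],0]])

```text
time_s: 40.93
tcp_pos: [0.537, -0.2499, 0.1794]
eef_rot: [3.139, -0.001, 0.798]
contact_force: [0.1, 0.2, 7.9]
grip_width: 0.0236
gripper_force: 30.0
```

Request:
send_rows(plan=[[255,[0,0,0],-3],[255,[0,0,0],-2],[255,[0,0,0],0],[255,[0,0,0],0]])

```text
time_s: 41.27
tcp_pos: [0.537, -0.2499, 0.1794]
eef_rot: [3.139, -0.001, 0.714]
contact_force: [0.6, -0.4, 8.2]
grip_width: 0.0238
gripper_force: 30.0
```

```bash
python3 -c "
from h import *
s=read_state();print(s['ft_torque'],s['eef_rot'],s['contact_force'])"
```

```text
[ 0.02930989 -0.2050655  -0.00864477] [ 3.13934506e+00 -9.83706957e-04  7.14179503e-01] [ 0.61386708 -0.35220857  8.17950224]
```

Request:
send_rows(plan=[[255,[0,0,0],-1],[255,[0,0,0],-1],[255,[0,0,0],0]])

```text
time_s: 41.52
tcp_pos: [0.537, -0.2499, 0.1794]
eef_rot: [3.139, -0.001, 0.679]
contact_force: [1.1, 0.4, 8.1]
grip_width: 0.024
gripper_force: 30.0
```

```bash
python3 -c "
from h import *
s=read_state();print(s['ft_torque'],s['eef_rot'],s['contact_force'])"
```

```text
[ 0.01490238 -0.25456327  0.25434396] [ 3.13935075e+00 -9.06233919e-04  6.79066021e-01] [1.11474136 0.36057779 8.06941915]
```

Request:
send_rows(plan=[[255,[0,0,0.4],0],[255,[0,0,0.3],0],[255,[0,0,0],0],[255,[0,0,0],0]])

```text
time_s: 41.85
tcp_pos: [0.5368, -0.2499, 0.1855]
eef_rot: [3.14, -0.001, 0.679]
contact_force: [2.8, -1.0, 3.9]
grip_width: 0.0236
gripper_force: 30.0
```

Request:
send_rows(plan=[[255,[0,0,0.15],0],[255,[0,0,0],0],[255,[0,0,0],0]])

```text
time_s: 42.1
tcp_pos: [0.5366, -0.2498, 0.1867]
eef_rot: [3.141, -0.0, 0.679]
contact_force: [4.5, -1.2, 1.8]
grip_width: 0.0237
gripper_force: 30.0
```

Request:
send_rows(plan=[[255,[0,0,0.15],0],[255,[0,0,0.15],0],[255,[0,0,0],0],[255,[0,0,0],0]])

```text
time_s: 42.43
tcp_pos: [0.5363, -0.2498, 0.1879]
eef_rot: [-3.14, 0.001, 0.679]
contact_force: [6.2, -4.1, -7.9]
grip_width: 0.0239
gripper_force: 30.0
```

Resists the pull: locked. Release, rise, and check.

Request:
send_rows(plan=[[80,[0,0,-0.1],0],[80,[0,0,0],0],[80,[0,0,0],0],[80,[0,0,0],0],[80,[0,0,0],0]])

```text
time_s: 42.85
tcp_pos: [0.536, -0.2496, 0.1887]
eef_rot: [-3.141, 0.0, 0.679]
contact_force: [0.6, 0.0, -0.2]
grip_width: 0.0524
gripper_force: 0.0
```

Request:
send_rows(plan=[[80,[0,0,1],0],[80,[0,0,3],0],[80,[0,0,3],0],[80,[0,0,3],0],[80,[-3,0,0],0]])

```text
time_s: 43.27
tcp_pos: [0.5115, -0.2515, 0.2962]
eef_rot: [3.127, -0.006, 0.681]
contact_force: [-1.8, -0.9, 0.4]
grip_width: 0.063
gripper_force: 0.0
```

Request:
send_rows(plan=[[80,[-3,0,0],0],[80,[-3,0,0],0],[80,[-3,0,0],0],[80,[-3,0,0],0],[80,[0,0,0],0]])

```text
time_s: 43.68
tcp_pos: [0.3824, -0.2492, 0.29]
eef_rot: [-3.141, 0.001, 0.677]
contact_force: [0.7, -0.6, 0.4]
grip_width: 0.063
gripper_force: 0.0
```

```bash
python3 - <<'E'
from h import *
t=snap('top','t9.png');s=grab_frame('side');find(['lid_grip','saw_handle','sander','stock_piece','offcut_1_mid'],t);find(['lid_grip','saw_handle'],s)
cuts(t);print(read_state()['tcp_pos'])
cv2.imwrite('pics/c9.png',cv2.resize(t['pixels'][130:290,195:420],None,fx=3.5,fy=3.5,interpolation=cv2.INTER_CUBIC))
E
```

```text
lid_grip call [([0.535, -0.253, 0.195], 0.82, {}), ([0.556, 0.247, -0.001], 0.61, {})]
lid_grip call [([0.535, -0.246, 0.184], 0.86, {}), ([0.681, 0.209, 0.022], 0.53, {}), ([0.522, -0.192, 0.011], 0.17, {})]
saw_handle call [([0.673, -0.002, 0.163], 0.94, {})]
saw_handle call [([0.778, -0.011, 0.179], 0.88, {})]
sander call [([0.336, -0.178, 0.002], 0.56, {})]
sander call [([0.341, -0.174, 0.028], 0.8, {}), ([0.683, 0.209, 0.021], 0.58, {})]
stock_piece call [([0.722, -0.157, 0.002], 0.7, {})]
stock_piece call [([0.625, 0.007, 0.031], 0.74, {}), ([0.716, -0.156, 0.028], 0.65, {})]
offcut_1_mid call []
offcut_1_mid call []
lid_grip call [([0.535, -0.249, 0.195], 0.88, {})]
lid_grip call [([0.537, -0.211, 0.183], 0.86, {}), ([0.68, 0.22, 0.021], 0.46, {})]
saw_handle call [([0.67, -0.002, 0.164], 0.62, {})]
saw_handle call [([0.784, 0.026, 0.174], 0.71, {})]
[ 0.38636722 -0.24977199  0.28866607]
```

View pics/c9.png

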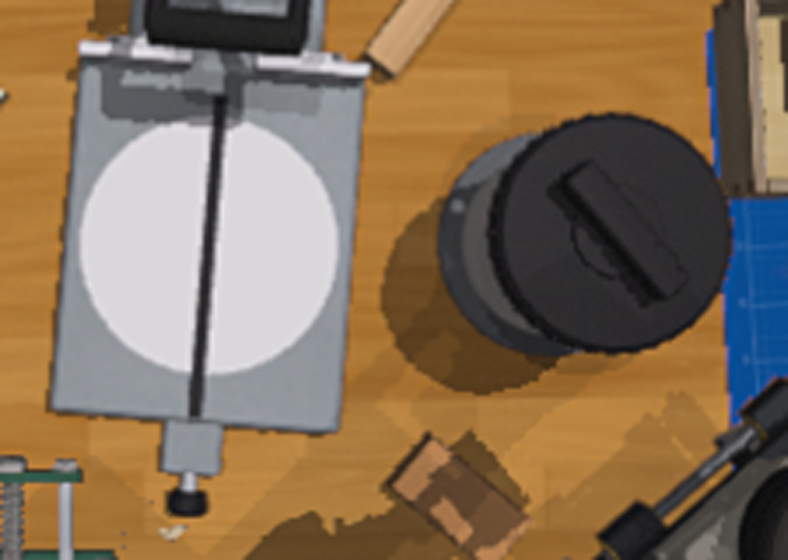

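The lid is back on and its bar points the locked way. The bed is empty, the head is parked and the bystanders haven't moved.

```bash
python3 -c "
from station import close_job
print(close_job())"
```

```text
the job is handed in; nothing more can be done
None
```

The job is handed in: the saw head is parked, all four offcuts are in the keg, and the lid is back on and locked (it resisted a light pull); the check pictures showed no bystander moved, but the hand-in gave no verdict.

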